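# Clear the shot and show the tin's lid to the desk camera

## Task

A colleague on a video call wants to see the twist-lock on the inside of the clip tin's lid. Clear the shot first: put the river stone from in front of the desk camera into the open drawer, let go of it and slide the drawer fully shut. Then take the lid out of the slot of the wooden block and finish while still holding it up in the air before the camera, centred on the lens's line of sight 15 cm from the lens, its inside squarely facing the lens; do not touch the camera, and leave the tin, pen pot and binder clips where they are.

Things in the scene. Friction and masses are not known exactly. Their poses are not given: they have to be found in the camera images.
- stone: smooth dark grey river stone, a round flattened pebble 50 mm across (at 13 mm height) and 28 mm high, about 130 g, lying flat on the desk in front of the desk camera; origin at the centre of its underside, z up
- unit_drawer0 (a joint): how far the drawer of the small plywood drawer unit is pulled out, in m: 0 is fully shut, 0.134 the furthest out; it starts pulled out by 0.11 to 0.13; slides with about 1 N of friction and stays where it is left
- unit: low plywood drawer unit with one drawer, 200 mm deep (x), 220 mm wide (y), 85 mm high, fixed on the desk; origin at the centre of its underside; the drawer slides out along the unit's -x axis, towards the robot. Only the pulled-out part is open from above, between the drawer's front panel and the front edge of the roof, 85 mm in front of the origin
- drawer_floor (a point): centre of the drawer's inner floor, moving with the drawer, 22 mm above the desk, axes as the unit's; the tray inside is 155 mm along x by 178 mm along y, walls rise 41 mm above this floor (front panel 50 mm); when the drawer is out by q m the unit's roof covers this frame's x from q - 0.084 m upwards
- unit_drawer0_handle (a point): middle of the drawer's dark bar handle: a round bar 11 mm thick and 110 mm long along the unit's y, 47 mm above the desk, standing 35 mm out from the face of the drawer's front panel; 133 mm along the unit's -x from drawer_floor, and 135 mm along -x from the unit's origin when shut
- deskcam: desk camera, fixed beyond the stone: black foot 90 (x) by 120 (y) by 14 mm, a thin upright pole and a black head 100 mm wide at 270 mm height with a round metal lens looking to the robot side and down; origin at the centre of the foot's underside; the lens looks along the foot's -x axis (seen from above), tipped 25 degrees below level
- lens (a point): centre of the lens's front, 11 mm in front (-x) of the camera's origin and 269 mm above the desk; its x axis points back into the camera, against the line of sight (so the camera looks along -x); y level
- view (a point): point in the air on the line of sight, 150 mm in front of the lens, about 205 mm above the desk, where the lid's origin is to be; axes as the lens's: x points at the lens (rising 25 degrees), y level, z up, leaning 25 degrees towards the robot side
- lid: metal twist-lock lid, 60 g: disc 72 mm across, 8 mm thick; inside has a boss 8 mm proud, tabs to 20 mm from the axis; outside flat. Stands on edge in the block's slot (lower 13 mm), inside to the far side, top edge 93 mm above the desk; top 16 mm flat on both faces. Origin: disc centre, mid-thickness, 57 mm above the desk; x along the disc's axis out of its inside; z up
- lid_sight (a point): imaginary point fixed to the lid, 150 mm out from its origin along x, straight in front of its inside
- block: beech wooden clip block, 60 (x) by 100 (y) by 34 mm high, fixed on the desk; in its top a slot along y, 10 mm wide, 58 mm long, 13 mm deep, in which the lid stands; origin at the centre of its underside
- tin: open round metal tin with a narrowed mouth, full of clips, 72 mm across, 43 mm high; a bystander; origin at the centre of its underside
- penpot: cobalt blue ceramic pen pot, 80 mm across, 100 mm high, pens to 155 mm; a bystander; origin at the centre of its underside
- clip_a: small rose-gold binder clip standing on the desk, 32 by 14 by 35 mm; a bystander; origin at the centre of its underside
- clip_b: a second binder clip like it; a bystander

How it is judged (in metres and radians):
On the way, in this order (a step that is already met when the one before it is completed fails the run):
1. the stone lies in the drawer and is let go (x of stone in the frame of drawer_floor between -0.08 and 0.08 m and y of stone in the frame of drawer_floor between -0.09 and 0.09 m and z of stone in the frame of drawer_floor between -0.01 and 0.02 m and contact force between stone and the fingers below 0.05 N and linear speed of stone below 0.05 m/s), for 0.2 s.
2. the drawer is slid fully shut with the stone inside (x of stone in the frame of drawer_floor between -0.08 and 0.08 m and y of stone in the frame of drawer_floor between -0.09 and 0.09 m and z of stone in the frame of drawer_floor between -0.01 and 0.02 m and value of joint unit_drawer0 below 0.008 m), for 0.2 s.
At the end, for the whole second after the job is handed in: Drawer shut to 8 mm, stone on its floor. The gripper still holds the lid at rest in the air, nothing else carrying it: centre within 25 mm of the point on the line of sight 150 mm before the lens, axis within 0.22 rad of that line, inside towards the lens, over 150 mm above the desk (all of step 2 and distance between lid and view below 0.025 m and angle between the x axis of lid and the x axis of view, either way round below 0.22 rad and distance between lid_sight and lens below 0.1 m and contact force between lid and the fingers above 1 N and contact force between lid and block below 0.05 N and contact force between lid and deskcam below 0.05 N and height (world z) of lid above 0.15 m and linear speed of lid below 0.02 m/s and angular speed of lid below 0.15 rad/s); the arm keeps its last pose, push and grip.
It fails at once if the tin, the pen pot or a binder clip is moved by more than 20 mm (distance of any of tin, penpot, clip_a, clip_b from where it was at the start of the episode above 0.02 m).
It fails at once if the camera is touched (contact force between anything else and deskcam above 1 N).
It also fails if it takes over 69 s, if anything falls off the work surface, if the arm or the gripper's body presses on something with over 40 N, if the wrist force passes 120 N, or if a joint passes its speed limit or range.

## Robot

A 6-joint arm with a two-finger parallel gripper is mounted at the origin on the work surface. World frame = base frame: x ahead of the robot, y to its left, z up, the work surface at z = 0. Lengths are in mm, angles in rad, forces in N, time in s.
With the tool pointing down it reaches from about 400 to 925 mm from the base axis. Payload 12.5 kg.
Tool frame: the origin (TCP) lies at the very end of the fingers, on their centre line; the grasp point (between the pads) lies r.grasp_offset behind it (r.grasp_offset is the distance from the TCP to the grasp point, in mm); z points along the fingers, y is the line along which they close (so a half turn about z gives the same grasp; the last joint's range is limited). The gripper opens to 95 mm and grips with 3 to 60 N. Pads are 20 mm wide; open, the fingers measure 119 mm over their backs; the gripper's body (75 mm by 180 mm) begins 59 mm behind the grasp point.
Start: joints at [1.148, 0.491, 1.559, -0, 1.092, -0.106], TCP at [194.688, 593.922, 214.661] pointing down, gripper open.
Joint ranges: [-3.1, 3.1], [-0.84, 2.19], [0.05, 2.79], [-1.13, 4.28], [0.06, 2.93], [-2.69, 2.69]. Speed limits (rad/s): [2.22, 2.22, 2.79, 3.14, 3.14, 3.14].

## Interface

Orientations are given as a unit quaternion [w, x, y, z].
In Python, from cell import r, imaging, ticket gives the robot as it stands.
- The arm moves only by the shell command python3 -m creep 'ROWS' [FORCE]. ROWS is JSON, a list of rows, each an object of numbers: "tx", "ty", "tz": the shift along the tool's x, y, z in cm; "yaw": the turn about the tool's z in rad; "grip": the finger opening in cm, from 0 to 9.51. In form: [{"tx": .., "ty": .., "tz": .., "yaw": .., "grip": ..}, ...]. A call has exactly 8 rows; each row shifts and turns the commanded pose from where the row before left it, along the tool's axes as they then stand; what a row does not reach is not made up. A row lasts 1/8 s, in which the tool goes at most 62.5 mm and 10.7 degrees, less where a joint would pass 70% of its speed; a pose out of reach is approached as far as the arm can. A call is refused whole if a number of a shift passes 6.25 or a number of a turn 0.188, either way. A call with a gripper value outside its range is refused whole. The fingers move at their own pace and stop on an object; FORCE is the grip in N (left out, the last holds). Time passes only in rows, so rows that do not move let the fingers close, or fill a call up. It gives the time, the measured TCP pose, the force, the opening and the grip force at its end, in the units of the state.
- r.read_state(): the state, without advancing time (a new reading comes with each control period).
- imaging.snapshot(name): name is "scene" or "side" or "wrist"; returns (picture, depth): 420x560x3 uint8, red, green, blue; 420x560 float32, mm along the optical axis (not along the pixel's ray), 0 where there is no reading.
- imaging.camera_params(name): a dict with "fx", "fy", "cx", "cy" (pixels), "k1" (the pictures are not rectified: a ray, as slopes to the right and down, at radius r is drawn at 1 + k1 r^2 times it, then the intrinsics apply), "world_to_cam" (4x4, takes a point from world to camera coordinates). Camera axes: x right, y down, z forward; pixel columns grow to the right and rows downward; lengths in mm; the calibration is good to about 2 mm. A picture is of the moment at which its call begins: read the wrist's pose just before it. camera_params takes no time and is no camera call; for the wrist camera it gives the pose at the moment of the call.
- ticket.sign_off(): hands the job in; it is judged then, once.
The state is a dict: "t": time; "joint_pos": joint angles; "dq": joint speeds; "joint_efforts": joint torques, N m; "tcp_pos": TCP position; "ee_rot": TCP orientation; "force": force on the tool from outside, world axes, zero at the start; "torque": the same for the moment, N m; "opening": finger opening in mm; "gripper_force": force on a finger pad.
Only numpy, scipy, OpenCV 4.12 (cv2) and the standard library are available. Lean on these libraries where they do the work, as an engineer would, in place of code of your own. Each camera call takes 0.05 s, during which the arm holds its last target. There are 200 camera calls.

## Working session

There is one attempt and no reset: what is moved stays moved. The work goes in short steps, Python scripts to look and compute and a shell command to move; the robot and the scene stay as the last step left them, time stands still between calls to the robot, and variables do not carry over. Pictures are saved under pics/ and viewed, at most 10 in all, crops included, and the job is handed in when it is done.

```bash
ls; mkdir -p pics
cat > h.py <<'E'
from cell import r, imaging, ticket
import numpy as np, cv2
def world(name, uv, depth=None, z=None):
    "pixels -> world, from depth (mm along axis) or on plane z"
    p=imaging.camera_params(name); K=np.array([[p['fx'],0,p['cx']],[0,p['fy'],p['cy']],[0,0,1.]])
    n=cv2.undistortPoints(np.array(uv,float).reshape(-1,1,2),K,np.array([p['k1'],0,0,0,0]))[:,0]
    T=np.linalg.inv(p['world_to_cam']); d=np.c_[n,np.ones(len(n))]
    if z is None: return (d*np.array(depth).reshape(-1,1))@T[:3,:3].T+T[:3,3]
    w=d@T[:3,:3].T; return T[:3,3]+w*((z-T[2,3])/w[:,2:])
def cloud(name,dep):
    v,u=np.mgrid[:420,:560]; uv=np.c_[u.ravel(),v.ravel()]
    return world(name,uv,dep.ravel()).reshape(420,560,3)
E
python3 - <<'E'
from h import *
s=r.read_state(); print(s['tcp_pos'],s['ee_rot'],s['opening'],r.grasp_offset)
for n in('scene','side'):
    im,d=imaging.snapshot(n); np.savez(f'{n}.npz',im=im,d=d,c=cloud(n,d)); cv2.imwrite(f'pics/{n}.png',im[:,:,::-1])
    print(n,np.linalg.inv(imaging.camera_params(n)['world_to_cam'])[:3].round(2).tolist())
E
```

```text
pics
[194.56490538 593.67550713 214.06609118] [-1.51338943e-04  1.57732488e-01  9.87481723e-01 -5.34034177e-04] 94.80485039797063 18.8
scene [[0.73, 0.41, -0.55, 1177.1], [0.69, -0.44, 0.58, -567.68], [-0.0, -0.8, -0.6, 799.85]]
side [[-1.0, -0.06, 0.06, 529.16], [-0.08, 0.57, -0.81, 900.55], [0.01, -0.82, -0.58, 776.07]]
```

View pics/scene.png

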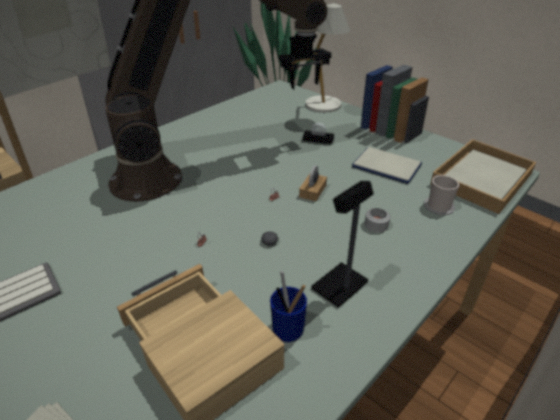

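View pics/side.png

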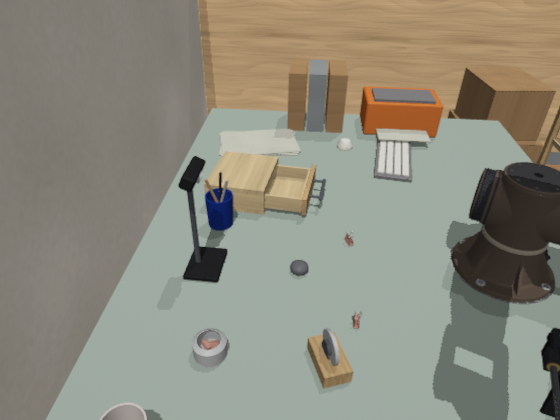

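Scene view: stone at (269,239), drawer unit lower left with its handle at (155,283), lid in block at (313,183), and the camera at (350,240). Side view: stone (299,268), lid/block (330,355), camera foot (207,264), handle (318,192), clips (349,239) and (357,319), tin (210,347), pot (220,210).

Run:
```python
from h import *
for n in('scene','side'):
    z=np.load(n+'.npz'); c=z['c']; ok=z['d']>0
    P=lambda m: c[m&ok]
    X,Y,Z=c[...,0],c[...,1],c[...,2]
    def box(u0,u1,v0,v1,z0,z1):
        m=np.zeros((420,560),bool); m[v0:v1,u0:u1]=1
        m&=ok&(Z>z0)&(Z<z1); return c[m], m
    R={'scene':dict(stone=(255,285,225,250,8,40),foot=(310,372,255,305,8,22),head=(325,378,175,220,240,330),blocktop=(295,332,165,202,28,38),lid=(295,332,160,202,45,110),roof=(125,290,280,410,80,92),handle=(120,190,262,300,38,56)),
       'side':dict(stone=(285,315,255,280,8,40),foot=(180,230,240,282,8,22),head=(175,210,150,195,240,330),blocktop=(300,360,325,385,28,38),lid=(315,345,322,370,45,110),roof=(195,285,145,215,80,92),handle=(300,330,172,212,38,56))}[n]
    for k,b in R.items():
        p,m=box(*b)
        if len(p)<4: print(n,k,len(p));continue
        rect=cv2.minAreaRect(p[:,:2].astype(np.float32))
        print(n,k,len(p),'med',np.median(p,0).round(1),'min',p.min(0).round(0),'max',p.max(0).round(0),'rect',np.round(np.r_[rect[0],rect[1],rect[2]],1))
    # drawer roof lower threshold check
```

```text
scene stone 191 med [538.8  58.7  22.6] min [513.  41.   8.] max [558.  85.  30.] rect [534.6  64.2  42.1  43.2  12.9]
scene foot 1213 med [777.6  57.2  13.2] min [730.   5.   8.] max [822. 129.  21.] rect [774.9  66.8 122.6  90.8  87.8]
scene head 869 med [793.1  55.9 287.5] min [756.  16. 240.] max [805. 115. 301.] rect [780.4  65.9  99.5  48.3  87.3]
scene blocktop 266 med [470.5 323.2  34.1] min [419. 283.  28.] max [506. 398.  38.] rect [459.5 339.3  61.2 108.3  20.3]
scene lid 142 med [468.3 330.   69.9] min [449. 304.  45.] max [477. 374.  95.] rect [463.6 339.7  17.5  74.5  20.4]
scene roof 9180 med [ 737.7 -303.    84.6] min [ 623. -415.   80.] max [833. -91.  92.] rect [ 732.5 -248.1  316.6  188.4   83.2]
scene handle 425 med [ 482.3 -258.    49.4] min [ 464. -325.   38.] max [ 538. -204.   56.] rect [ 500.2 -265.8  124.7   64.1   84.1]
side stone 227 med [527.8  78.   21. ] min [505.  51.   8.] max [552.  94.  28.] rect [527.3  71.8  44.   44.3  51.3]
side foot 1016 med [767.   79.9  11.8] min [725.  10.   8.] max [817. 133.  22.] rect [771.   71.4 123.7  89.8  87.9]
side head 566 med [774.9  92.2 288.5] min [755.  22. 259.] max [799. 122. 298.] rect [774.4  72.8 100.8  38.1  82.1]
side blocktop 897 med [459.9 358.7  32.4] min [411. 284.  28.] max [501. 398.  38.] rect [456.2 341.4  61.5 102.8  20.2]
side lid 414 med [458.4 352.1  70.1] min [441. 309.  45.] max [473. 376.  94.] rect [460.4 343.3  16.3  72.4  21. ]
side roof 2072 med [ 727.2 -275.2   82.6] min [ 619. -416.   80.] max [828. -72.  92.] rect [ 730.3 -237.1  338.1  186.2   83. ]
side handle 214 med [ 494.5 -245.7   47.2] min [ 461. -364.   38.] max [ 543. -156.   56.] rect [ 499.4 -261.2   80.7  207.7    2. ]
```

```bash
python3 -m creep '[{"yaw":-0.18},{"tx":-2.9,"ty":-3.4},{"tx":-2.9,"ty":-3.4},{"tx":-2.9,"ty":-3.4},{"tx":-2.9,"ty":-3.4},{"tx":-2.9,"ty":-3.4},{"tx":-2.9,"ty":-3.4},{"tx":-2.9,"ty":-3.4}]'
python3 - <<'E'
from h import *
for n in('scene','side'):
    z=np.load(n+'.npz'); c=z['c']; ok=z['d']>0; g=z['im'].max(2)
    X,Y,Z=np.moveaxis(c,-1,0)
    def rep(k,m):
        m=(m&ok).astype(np.uint8); N,L,st,_=cv2.connectedComponentsWithStats(m); 
        i=1+st[1:,4].argmax(); p=c[L==i]; rc=cv2.minAreaRect(p[:,:2].astype(np.float32))
        print(n,k,len(p),'med',np.median(p,0).round(1),'rect',np.round(np.r_[rc[0],rc[1],rc[2]],1))
    rep('roof',(abs(Z-85)<2.5)&(Y<-120)&(X>600)&(X<860)&(z['im'][...,0]>z['im'][...,2]*1.1))
    rep('handle',(Z>38)&(Z<58)&(X>430)&(X<530)&(Y<-150)&(Y>-380)&(g<95))
    rep('panel',(abs(Z-72)<3)&(X>470)&(X<600)&(Y<-120)&(Y>-420))
    for k,b in dict(scene=dict(a=(195,208,230,246),b=(266,282,186,202),tin=(362,395,203,235),pot=(268,310,285,342)),side=dict(a=(342,357,230,247),b=(350,363,310,330),tin=(190,232,325,365),pot=(204,238,188,232)))[n].items():
        m=np.zeros_like(ok); m[b[2]:b[3],b[0]:b[1]]=1; rep(k,m&(Z>6))
E
```

```text
scene roof 8356 med [ 736.7 -304.6   84.7] rect [ 726.8 -295.   221.5  188.1   83.3]
scene handle 238 med [ 524.2 -310.    48.1] rect [ 524.  -305.    96.9    6.8   82.5]
scene panel 482 med [ 515.7 -278.7   71.7] rect [ 515.8 -270.3  212.2   18.6   83. ]
scene a 64 med [397.3 -68.8  15.3] rect [396.9 -67.9  16.9  34.2  11.4]
scene b 56 med [397.7 222.5  15.5] rect [393.7 227.   38.6  22.4  80. ]
scene tin 502 med [708.8 317.7  27.4] rect [7.079e+02 3.326e+02 7.110e+01 7.520e+01 7.000e-01]
scene pot 1844 med [ 782.1 -129.    76.9] rect [ 789.3 -138.6   78.6  136.4   40.8]
side roof 897 med [ 713.3 -277.4   83.5] rect [ 723.5 -289.8  221.2  185.    83.4]
side handle 62 med [ 471.  -245.7   48.9] rect [ 472.8 -257.3  115.4   15.6   83.1]
side panel 122 med [ 515.  -240.3   70.8] rect [ 514.1 -245.7  177.2   14.2   82.7]
side a 57 med [393.9 -63.   14.4] rect [392.8 -65.3  17.1  34.7  16.4]
side b 40 med [396.6 231.2  16.3] rect [396.9 225.7  35.9   6.7  86.3]
side tin 996 med [703.4 345.3  25.7] rect [703.9 336.9  71.6  71.   85.2]
side pot 1142 med [759.6 -95.9  68.9] rect [ 778.9 -134.9  125.6  103.1   88.5]invalid input at $[0]: expected keys tx, ty, tz, yaw, grip
```

```bash
python3 -m creep '[{"tx":0,"ty":0,"tz":0,"yaw":-0.18,"grip":9.5},{"tx":-2.9,"ty":-3.4,"tz":0,"yaw":0,"grip":9.5},{"tx":-2.9,"ty":-3.4,"tz":0,"yaw":0,"grip":9.5},{"tx":-2.9,"ty":-3.4,"tz":0,"yaw":0,"grip":9.5},{"tx":-2.9,"ty":-3.4,"tz":0,"yaw":0,"grip":9.5},{"tx":-2.9,"ty":-3.4,"tz":0,"yaw":0,"grip":9.5},{"tx":-2.9,"ty":-3.4,"tz":0,"yaw":0,"grip":9.5},{"tx":-2.9,"ty":-3.4,"tz":0,"yaw":0,"grip":9.5}]' 20
```

```text
t: 1.1
tcp_pos: [363.9, 329.2, 214.5]
ee_rot: [-0.0, 0.068, 0.998, -0.0]
force: [0.3, 1.0, 0.2]
opening: 94.8
gripper_force: 0.0
```

```bash
python3 -m creep '[{"tx":-2.88,"ty":-3.37,"tz":0,"yaw":0,"grip":9.5},{"tx":-2.88,"ty":-3.37,"tz":0,"yaw":0,"grip":9.5},{"tx":-2.88,"ty":-3.37,"tz":0,"yaw":0,"grip":9.5},{"tx":-2.88,"ty":-3.37,"tz":1,"yaw":0,"grip":9.5},{"tx":-2.88,"ty":-3.37,"tz":2,"yaw":0,"grip":9.5},{"tx":-2.88,"ty":-3.37,"tz":3,"yaw":0,"grip":9.5},{"tx":-2.88,"ty":-3.37,"tz":3,"yaw":0,"grip":9.5},{"tx":0,"ty":0,"tz":1,"yaw":0,"grip":9.5}]' 20
python3 - <<'E'
from h import *
im,d=imaging.snapshot('wrist'); c=cloud('wrist',d); cv2.imwrite('pics/w1.png',im[:,:,::-1])
m=((d>0)&(c[...,2]>8)&(c[...,2]<33)&(np.hypot(c[...,0]-531,c[...,1]-69)<45)).astype(np.uint8)
p=c[m>0]; print(len(p)); 
if len(p)>5: print(p.min(0),p.max(0),cv2.minAreaRect(p[:,:2].astype(np.float32)))
E
```

```text
t: 2.1
tcp_pos: [531.4, 67.1, 112.6]
ee_rot: [-0.001, 0.07, 0.998, -0.0]
force: [0.3, -0.1, 0.4]
opening: 95.2
gripper_force: 0.0
3216
[503.95921769  44.61553656  12.00636479] [551.02194789  92.24092831  30.40391717] ((527.5323486328125, 68.21773529052734), (47.28797149658203, 47.249961853027344), 83.05521392822266)
```

View pics/w1.png

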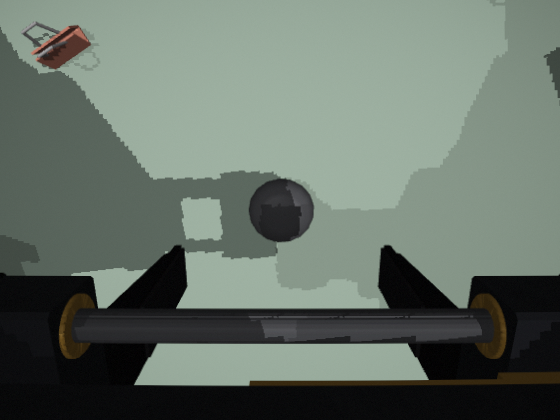

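Wrist view: the stone sits at (281,210) between the fingers, offset about 3 mm; descend and grip.

```bash
python3 -m creep '[{"tx":0.3,"ty":0.1,"tz":2.5,"yaw":0,"grip":9.5},{"tx":0,"ty":0,"tz":3,"yaw":0,"grip":9.5},{"tx":0,"ty":0,"tz":3,"yaw":0,"grip":9.5},{"tx":0,"ty":0,"tz":1.5,"yaw":0,"grip":9.5},{"tx":0,"ty":0,"tz":0.85,"yaw":0,"grip":9.5},{"tx":0,"ty":0,"tz":0,"yaw":0,"grip":4},{"tx":0,"ty":0,"tz":0,"yaw":0,"grip":4},{"tx":0,"ty":0,"tz":0,"yaw":0,"grip":4}]' 25
python3 -m creep '[{"tx":0,"ty":0,"tz":0,"yaw":0,"grip":4},{"tx":0,"ty":0,"tz":0,"yaw":0,"grip":4},{"tx":0,"ty":0,"tz":0,"yaw":0,"grip":4},{"tx":0,"ty":0,"tz":-1,"yaw":0,"grip":4},{"tx":0,"ty":0,"tz":-3,"yaw":0,"grip":4},{"tx":0,"ty":0,"tz":-4,"yaw":0,"grip":4},{"tx":0,"ty":0,"tz":-4,"yaw":0,"grip":4},{"tx":0,"ty":0,"tz":-1,"yaw":0,"grip":4}]' 25
```

```text
t: 3.15
tcp_pos: [528.4, 70.7, 6.8]
ee_rot: [0.001, 0.068, 0.998, 0.0]
force: [-0.3, 0.0, 0.3]
opening: 70.3
gripper_force: 0.0
t: 4.15
tcp_pos: [528.7, 70.8, 138.7]
ee_rot: [0.002, 0.068, 0.998, 0.0]
force: [-0.1, -0.4, -0.2]
opening: 47.0
gripper_force: 25.0
```

```bash
python3 -m creep '[{"tx":-1.19,"ty":-4.2,"tz":0,"yaw":0,"grip":4},{"tx":-1.19,"ty":-4.2,"tz":0,"yaw":0,"grip":4},{"tx":-1.19,"ty":-4.2,"tz":0,"yaw":0,"grip":4},{"tx":-1.19,"ty":-4.2,"tz":0,"yaw":0,"grip":4},{"tx":-1.19,"ty":-4.2,"tz":0,"yaw":0,"grip":4},{"tx":-1.19,"ty":-4.2,"tz":0,"yaw":0,"grip":4},{"tx":-1.19,"ty":-4.2,"tz":0,"yaw":0,"grip":4},{"tx":-1.19,"ty":-4.2,"tz":0,"yaw":0,"grip":4}]' 25
python3 - <<'E'
from h import *
print(r.read_state()['tcp_pos'])
im,d=imaging.snapshot('wrist'); c=cloud('wrist',d); cv2.imwrite('pics/w2.png',im[:,:,::-1])
for v in range(20,420,25):
  print(v,[tuple(c[v,u].round(0).astype(int)) for u in (200,280,360)])
E
```

```text
t: 5.15
tcp_pos: [576.2, -276.4, 135.1]
ee_rot: [-0.001, 0.068, 0.998, 0.0]
force: [1.0, 1.2, 0.0]
opening: 46.9
gripper_force: 25.0
[ 576.16788545 -276.42037508  135.09576841]
20 [(np.int64(432), np.int64(-322), np.int64(1)), (np.int64(440), np.int64(-263), np.int64(1)), (np.int64(448), np.int64(-205), np.int64(0))]
45 [(np.int64(449), np.int64(-326), np.int64(-1)), (np.int64(457), np.int64(-266), np.int64(0)), (np.int64(465), np.int64(-206), np.int64(0))]
70 [(np.int64(472), np.int64(-320), np.int64(49)), (np.int64(475), np.int64(-268), np.int64(1)), (np.int64(483), np.int64(-207), np.int64(-2))]
95 [(np.int64(484), np.int64(-333), np.int64(0)), (np.int64(493), np.int64(-271), np.int64(-2)), (np.int64(502), np.int64(-209), np.int64(1))]
120 [(np.int64(502), np.int64(-321), np.int64(72)), (np.int64(509), np.int64(-273), np.int64(73)), (np.int64(516), np.int64(-225), np.int64(74))]
145 [(np.int64(518), np.int64(-326), np.int64(63)), (np.int64(525), np.int64(-275), np.int64(64)), (np.int64(532), np.int64(-225), np.int64(64))]
170 [(np.int64(539), np.int64(-339), np.int64(22)), (np.int
[... 716 characters left out ...]
t64(185)), (np.int64(580), np.int64(-282), np.int64(157)), (np.int64(569), np.int64(-252), np.int64(185))]
320 [(np.int64(544), np.int64(-295), np.int64(231)), (np.int64(547), np.int64(-277), np.int64(229)), (np.int64(550), np.int64(-259), np.int64(230))]
345 [(np.int64(565), np.int64(-304), np.int64(209)), (np.int64(656), np.int64(-293), np.int64(85)), (np.int64(577), np.int64(-256), np.int64(202))]
370 [(np.int64(573), np.int64(-306), np.int64(209)), (np.int64(676), np.int64(-296), np.int64(85)), (np.int64(585), np.int64(-257), np.int64(203))]
395 [(np.int64(548), np.int64(-292), np.int64(249)), (np.int64(551), np.int64(-277), np.int64(249)), (np.int64(554), np.int64(-263), np.int64(248))]
```

View pics/w2.png

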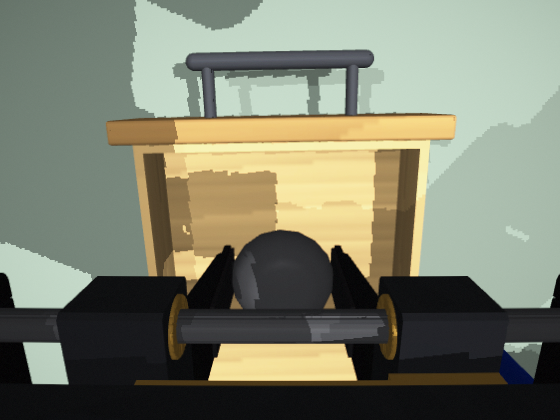

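Wrist view: the open tray spans rows 145–290, held stone at (282,275) above its middle, handle bar at (280,60). Lower, release.

```bash
python3 -m creep '[{"tx":0,"ty":0,"tz":3,"yaw":0,"grip":4},{"tx":0,"ty":0,"tz":3,"yaw":0,"grip":4},{"tx":0,"ty":0,"tz":3,"yaw":0,"grip":4},{"tx":0,"ty":0,"tz":1.2,"yaw":0,"grip":4},{"tx":0,"ty":0,"tz":0.5,"yaw":0,"grip":4},{"tx":0,"ty":0,"tz":0,"yaw":0,"grip":7.5},{"tx":0,"ty":0,"tz":0,"yaw":0,"grip":7.5},{"tx":0,"ty":0,"tz":0,"yaw":0,"grip":7.5}]' 25
python3 -m creep '[{"tx":0,"ty":0,"tz":0,"yaw":0,"grip":7.5},{"tx":0,"ty":0,"tz":0,"yaw":0,"grip":7.5},{"tx":0,"ty":0,"tz":-2,"yaw":0,"grip":7.5},{"tx":0,"ty":0,"tz":-4,"yaw":0,"grip":7.5},{"tx":0,"ty":0,"tz":-4,"yaw":0,"grip":7.5},{"tx":4.5,"ty":-0.2,"tz":0,"yaw":0,"grip":0},{"tx":5,"ty":-0.2,"tz":0,"yaw":0,"grip":0},{"tx":4.7,"ty":-0.2,"tz":0,"yaw":0,"grip":0}]' 25
python3 - <<'E'
from h import *
print(r.read_state()['tcp_pos'])
im,d=imaging.snapshot('side'); c=cloud('side',d); cv2.imwrite('pics/s2.png',cv2.resize(im[120:240,170:370,::-1],(800,480)))
E
```

```text
t: 6.2
tcp_pos: [576.8, -275.3, 29.9]
ee_rot: [0.001, 0.068, 0.998, -0.0]
force: [0.1, 0.7, -0.2]
opening: 71.0
gripper_force: 0.0
t: 7.2
tcp_pos: [433.7, -261.5, 130.4]
ee_rot: [0.001, 0.068, 0.998, -0.0]
force: [0.6, -1.1, -0.6]
opening: 49.9
gripper_force: 0.0
[ 433.69269364 -261.4690584   130.44952249]
```

View pics/s2.png

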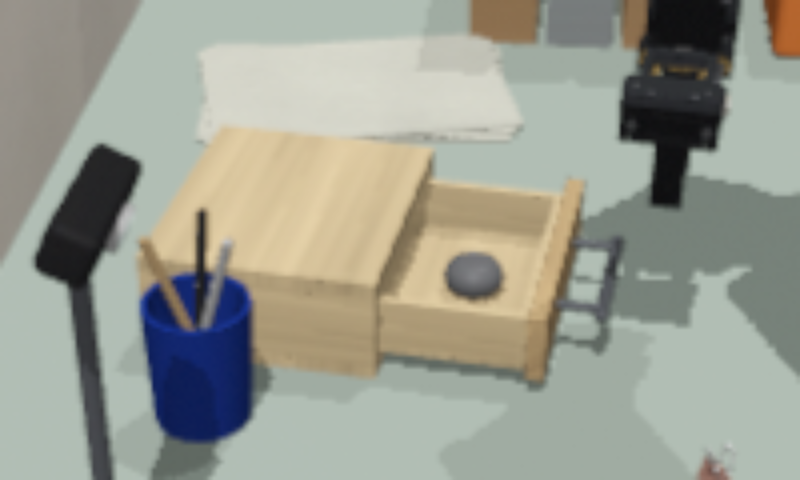

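The stone lies at (473,275) on the tray floor, released. Lower in front of the handle and push.

```bash
python3 -m creep '[{"tx":0,"ty":0,"tz":4,"yaw":0,"grip":0},{"tx":0,"ty":0,"tz":4,"yaw":0,"grip":0},{"tx":0,"ty":0,"tz":1.8,"yaw":0,"grip":0},{"tx":-1.5,"ty":0,"tz":0,"yaw":0,"grip":0},{"tx":-1.5,"ty":0,"tz":0,"yaw":0,"grip":0},{"tx":-1.5,"ty":0,"tz":0,"yaw":0,"grip":0},{"tx":-1.5,"ty":0,"tz":0,"yaw":0,"grip":0},{"tx":-1.5,"ty":0,"tz":0,"yaw":0,"grip":0}]' 25
python3 -m creep '[{"tx":-1.5,"ty":0,"tz":0,"yaw":0,"grip":0},{"tx":-1.5,"ty":0,"tz":0,"yaw":0,"grip":0},{"tx":-1.2,"ty":0,"tz":0,"yaw":0,"grip":0},{"tx":-0.7,"ty":0,"tz":0,"yaw":0,"grip":0},{"tx":-0.4,"ty":0,"tz":0,"yaw":0,"grip":0},{"tx":-0.2,"ty":0,"tz":0,"yaw":0,"grip":0},{"tx":0,"ty":0,"tz":0,"yaw":0,"grip":0},{"tx":0,"ty":0,"tz":0,"yaw":0,"grip":0}]' 25
```

```text
t: 8.25
tcp_pos: [510.6, -272.1, 31.5]
ee_rot: [0.0, 0.068, 0.998, -0.0]
force: [-2.0, 0.4, 1.5]
opening: 0.8
gripper_force: 0.7
t: 9.25
tcp_pos: [563.8, -279.6, 31.2]
ee_rot: [0.0, 0.068, 0.998, -0.0]
force: [-0.4, -0.0, -1.1]
opening: 0.1
gripper_force: 0.0
```

```bash
python3 -m creep '[{"tx":-0.2,"ty":0,"tz":0,"yaw":0,"grip":0},{"tx":-0.2,"ty":0,"tz":0,"yaw":0,"grip":0},{"tx":-0.1,"ty":0,"tz":0,"yaw":0,"grip":0},{"tx":-0.1,"ty":0,"tz":0,"yaw":0,"grip":0},{"tx":-0.1,"ty":0,"tz":0,"yaw":0,"grip":0},{"tx":0,"ty":0,"tz":0,"yaw":0,"grip":0},{"tx":0,"ty":0,"tz":0,"yaw":0,"grip":0},{"tx":0,"ty":0,"tz":0,"yaw":0,"grip":0}]' 25
python3 - <<'E'
from h import *
im,d=imaging.snapshot('wrist'); c=cloud('wrist',d)
im,d=imaging.snapshot('side'); c=cloud('side',d); X,Y,Z=np.moveaxis(c,-1,0)
m=(d>0)&(abs(Z-72)<3)&(X>470)&(X<680)&(Y<-120)&(Y>-420); p=c[m]; print(len(p),np.median(p,0),cv2.minAreaRect(p[:,:2].astype(np.float32)))
cv2.imwrite('pics/s3.png',cv2.resize(im[120:240,170:370,::-1],(800,480)))
E
```

```text
t: 10.25
tcp_pos: [567.8, -279.9, 31.0]
ee_rot: [-0.003, 0.068, 0.998, 0.001]
force: [-17.8, -0.8, 10.0]
opening: 0.4
gripper_force: 8.9
142 [ 630.54578247 -230.48029912   70.54053597] ((625.3093872070312, -274.650390625), (221.0820770263672, 46.104270935058594), 74.45048522949219)
```

Shut against the stop (17.8 N, TCP at the predicted 568). Back off, rise and go over to the lid.

```bash
python3 -m creep '[{"tx":1,"ty":0,"tz":0,"yaw":0,"grip":0},{"tx":2,"ty":0,"tz":0,"yaw":0,"grip":0},{"tx":0,"ty":0,"tz":-4,"yaw":0,"grip":5},{"tx":0,"ty":0,"tz":-5,"yaw":0,"grip":9.5},{"tx":0,"ty":0,"tz":-5,"yaw":0,"grip":9.5},{"tx":0,"ty":0,"tz":-4,"yaw":0,"grip":9.5},{"tx":1.2,"ty":4.3,"tz":0,"yaw":0,"grip":9.5},{"tx":1.2,"ty":4.3,"tz":0,"yaw":0,"grip":9.5}]' 25
python3 -m creep '[{"tx":1.2,"ty":4.3,"tz":0,"yaw":0,"grip":9.5},{"tx":1.2,"ty":4.3,"tz":0,"yaw":0,"grip":9.5},{"tx":1.2,"ty":4.3,"tz":0,"yaw":0,"grip":9.5},{"tx":1.2,"ty":4.3,"tz":0,"yaw":0,"grip":9.5},{"tx":1.2,"ty":4.3,"tz":0,"yaw":0,"grip":9.5},{"tx":1.2,"ty":4.3,"tz":0,"yaw":0,"grip":9.5},{"tx":1.2,"ty":4.3,"tz":0,"yaw":0,"grip":9.5},{"tx":1.2,"ty":4.3,"tz":0,"yaw":0,"grip":9.5}]' 25
python3 -m creep '[{"tx":1.2,"ty":4.3,"tz":0,"yaw":0,"grip":9.5},{"tx":1.2,"ty":4.3,"tz":0,"yaw":0,"grip":9.5},{"tx":1.2,"ty":4.3,"tz":0,"yaw":0,"grip":9.5},{"tx":1.2,"ty":4.3,"tz":0,"yaw":0,"grip":9.5},{"tx":0,"ty":0,"tz":0,"yaw":-0.163,"grip":9.5},{"tx":0,"ty":0,"tz":0,"yaw":-0.163,"grip":9.5},{"tx":0,"ty":0,"tz":0,"yaw":-0.163,"grip":9.5},{"tx":0,"ty":0,"tz":0,"yaw":0,"grip":9.5}]' 25
python3 - <<'E'
from h import *
s=r.read_state();print(s['tcp_pos'],s['joint_pos'])
im,d=imaging.snapshot('wrist'); c=cloud('wrist',d); cv2.imwrite('pics/w3.png',im[:,:,::-1]); X,Y,Z=np.moveaxis(c,-1,0)
for k,a,b in(('lid',60,97),('lidtop',84,97),('block',31,37)):
    m=(d>0)&(Z>a)&(Z<b)&(np.hypot(X-459,Y-341)<70); p=c[m]; print(k,len(p),np.median(p,0) if len(p) else '',cv2.minAreaRect(p[:,:2].astype(np.float32)) if len(p) else '')
E
```

```text
t: 11.35
tcp_pos: [528.8, -187.0, 211.5]
ee_rot: [0.001, 0.069, 0.998, -0.0]
force: [0.3, 0.1, 0.4]
opening: 55.2
gripper_force: 0.0
t: 12.35
tcp_pos: [480.6, 167.5, 211.3]
ee_rot: [0.001, 0.068, 0.998, 0.0]
force: [0.1, -0.0, -0.7]
opening: 95.1
gripper_force: 0.0
t: 13.35
tcp_pos: [456.7, 343.1, 211.2]
ee_rot: [0.0, -0.175, 0.985, 0.0]
force: [0.1, 0.2, 0.7]
opening: 94.6
gripper_force: 0.0
[456.69368715 343.06964661 211.15298287] [ 5.28539120e-01  4.17893050e-01  1.69808192e+00  2.49470309e-04
  1.02501927e+00 -1.39360867e+00]
lid 1446 [456.30452954 340.25952776  82.63834972] ((461.0144348144531, 341.40655517578125), (16.40129852294922, 69.75409698486328), 20.092634201049805)
lidtop 652 [456.6531194  339.78959781  90.71241463] ((457.2440490722656, 340.21954345703125), (8.442139625549316, 49.0794792175293), 20.176177978515625)
block 4799 [449.59740804 337.44897119  34.50901291] ((457.5545654296875, 340.189697265625), (60.7572135925293, 100.20369720458984), 20.156715393066406)
```

View pics/w3.png

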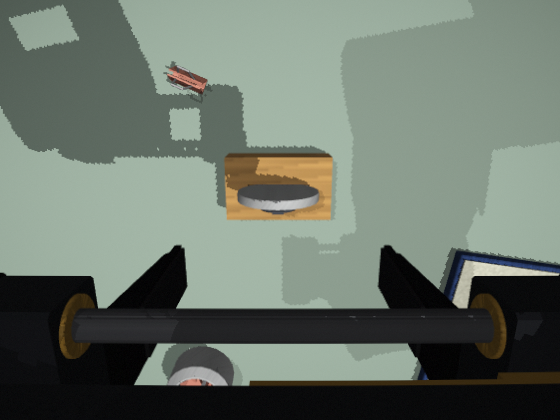

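Wrist view: the lid's top rim at (278,195) in the block; lid centre (457,340), yaw 20°. The tool can only point down, so I'll grip it across the rim's diameter and pivot it about the finger line using the slot.

```bash
python3 -m creep '[{"tx":0.04,"ty":-0.29,"tz":4,"yaw":0,"grip":9.5},{"tx":0,"ty":0,"tz":4,"yaw":0,"grip":9.5},{"tx":0,"ty":0,"tz":4,"yaw":0,"grip":9.5},{"tx":0,"ty":0,"tz":3,"yaw":0,"grip":9.5},{"tx":0,"ty":0,"tz":1.5,"yaw":0,"grip":9.5},{"tx":0,"ty":0,"tz":0.6,"yaw":0,"grip":9.5},{"tx":0,"ty":0,"tz":0,"yaw":0,"grip":6.5},{"tx":0,"ty":0,"tz":0,"yaw":0,"grip":6.5}]' 12
python3 -m creep '[{"tx":0,"ty":0,"tz":0,"yaw":0,"grip":6.5},{"tx":0,"ty":0,"tz":0,"yaw":0,"grip":6.5},{"tx":0,"ty":0,"tz":0,"yaw":0,"grip":6.5},{"tx":0,"ty":0,"tz":0,"yaw":0,"grip":6.5},{"tx":0,"ty":0,"tz":0,"yaw":0,"grip":6.5},{"tx":0,"ty":0,"tz":0,"yaw":0,"grip":6.5},{"tx":0,"ty":0,"tz":0,"yaw":0,"grip":6.5},{"tx":0,"ty":0,"tz":0,"yaw":0,"grip":6.5}]' 12
```

```text
t: 14.4
tcp_pos: [457.8, 340.4, 41.1]
ee_rot: [0.001, -0.175, 0.985, 0.0]
force: [0.2, 0.2, -0.1]
opening: 80.0
gripper_force: 0.0
t: 15.4
tcp_pos: [457.7, 340.3, 40.8]
ee_rot: [0.001, -0.175, 0.985, 0.0]
force: [-0.3, 0.5, 5.8]
opening: 71.6
gripper_force: 12.0
```

```bash
python3 -m creep '[{"tx":0,"ty":0,"tz":-0.3,"yaw":0,"grip":6.5},{"tx":0,"ty":0,"tz":-0.3,"yaw":0,"grip":6.5},{"tx":0,"ty":0,"tz":-0.3,"yaw":0,"grip":6.5},{"tx":0,"ty":0,"tz":0,"yaw":0,"grip":6.5},{"tx":0.2,"ty":0,"tz":0,"yaw":0,"grip":6.5},{"tx":0.2,"ty":0,"tz":0,"yaw":0,"grip":6.5},{"tx":0.2,"ty":0,"tz":0,"yaw":0,"grip":6.5},{"tx":0.2,"ty":0,"tz":0,"yaw":0,"grip":6.5}]' 12
python3 -m creep '[{"tx":0.2,"ty":0,"tz":0,"yaw":0,"grip":6.5},{"tx":0.2,"ty":0,"tz":0,"yaw":0,"grip":6.5},{"tx":0.2,"ty":0,"tz":0,"yaw":0,"grip":6.5},{"tx":0.2,"ty":0,"tz":0,"yaw":0,"grip":6.5},{"tx":0,"ty":0,"tz":0,"yaw":0,"grip":6.5},{"tx":0,"ty":0,"tz":0,"yaw":0,"grip":6.5},{"tx":0,"ty":0,"tz":0,"yaw":0,"grip":6.5},{"tx":0,"ty":0,"tz":0,"yaw":0,"grip":6.5}]' 12
python3 - <<'E'
from h import *
s=r.read_state();t=s['tcp_pos'];print(t,s['gripper_force'])
a=np.deg2rad(20.16);L=np.array([[np.cos(a),np.sin(a)],[-np.sin(a),np.cos(a)]])
for n in('wrist','side'):
    im,d=imaging.snapshot(n); c=cloud(n,d); cv2.imwrite(f'pics/{n}4.png',im[:,:,::-1]); 
    q=(c[...,:2]-t[:2])@L.T; z=c[...,2]
    m=(d>0)&(abs(q[...,1])<22)&(abs(q[...,0])<32)&(z>37)&(z<110)
    for lo in range(38,106,6):
        k=m&(z>=lo)&(z<lo+6); print(n,lo,k.sum(),np.percentile(q[k][:,0],[5,50,95]).round(1) if k.sum()>3 else '')
cv2.imwrite('pics/side4.png',cv2.resize(im[300:400,270:410,::-1],(784,560)))
E
```

```text
t: 16.4
tcp_pos: [449.7, 337.3, 49.2]
ee_rot: [0.0, -0.175, 0.985, 0.0]
force: [1.4, 0.9, 0.1]
opening: 71.6
gripper_force: 12.0
t: 17.4
tcp_pos: [442.3, 334.6, 49.2]
ee_rot: [0.0, -0.175, 0.985, 0.0]
force: [0.9, 1.3, 0.1]
opening: 71.5
gripper_force: 12.0
[442.32173823 334.58756592  49.15414143] 11.99983924627304
wrist 38 66 [8.7 9.1 9.4]
wrist 44 0 
wrist 50 90 [3.1 3.5 4. ]
wrist 56 4 [-0.9 -0.8 -0.7]
wrist 62 145 [-1.9 -1.2 13.3]
wrist 68 117 [-6.2 -5.7  8.1]
wrist 74 107 [-3.6  4.7  6.8]
wrist 80 353 [-9.9  1.8  3.7]
wrist 86 220 [-13.6 -12.8  -8.8]
wrist 92 1848 [-15.5 -12.3  -7.8]
wrist 98 648 [-14.1 -10.7  -8.7]
wrist 104 0 
side 38 33 [13.9 15.5 17. ]
side 44 21 [10.8 13.3 15.4]
side 50 16 [ 7.5 11.5 18. ]
side 56 36 [ 6.9 15.1 16.8]
side 62 49 [ 4.3 13.  15.5]
side 68 19 [ 2.6 11.2 13. ]
side 74 3 
side 80 8 [-4.3 -3.6 -2.5]
side 86 3 
side 92 3 
side 98 0 
side 104 0
```

View pics/side4.png

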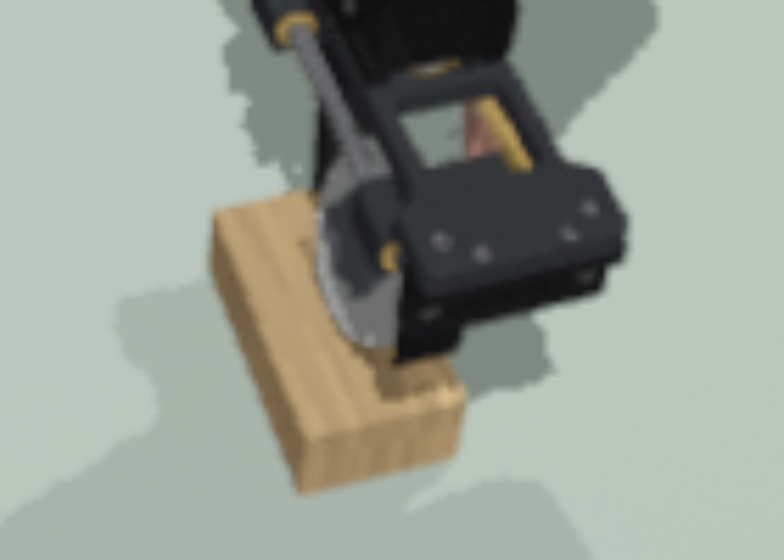

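The lid is gripped and tilted ~25° (outside face profile slope 24/52), bottom still in the slot at (360,345). Firm up the grip, lift, turn to the lens and approach.

```bash
python3 -m creep '[{"tx":0,"ty":0,"tz":0,"yaw":0,"grip":6.5},{"tx":0,"ty":0,"tz":-1,"yaw":0,"grip":6.5},{"tx":0,"ty":0,"tz":-3,"yaw":0,"grip":6.5},{"tx":0,"ty":0,"tz":-4,"yaw":0,"grip":6.5},{"tx":0,"ty":0,"tz":-4,"yaw":0,"grip":6.5},{"tx":0,"ty":0,"tz":-2.1,"yaw":0.13,"grip":6.5},{"tx":0,"ty":0,"tz":0,"yaw":0.13,"grip":6.5},{"tx":0,"ty":0,"tz":0,"yaw":0.13,"grip":6.5}]' 20
python3 -m creep '[{"tx":-1,"ty":-1.3,"tz":0,"yaw":0,"grip":6.5},{"tx":-2,"ty":-2.6,"tz":0,"yaw":0,"grip":6.5},{"tx":-2,"ty":-2.6,"tz":0,"yaw":0,"grip":6.5},{"tx":-2,"ty":-2.6,"tz":0,"yaw":0,"grip":6.5},{"tx":-2,"ty":-2.6,"tz":0,"yaw":0,"grip":6.5},{"tx":-2,"ty":-2.6,"tz":0,"yaw":0,"grip":6.5},{"tx":-2,"ty":-2.6,"tz":0,"yaw":0,"grip":6.5},{"tx":-1,"ty":-1.3,"tz":0,"yaw":0,"grip":6.5}]' 20
cat > lid.py <<'E'
from h import *
s=r.read_state();t=s['tcp_pos'];print(t,s['ee_rot'],s['opening'],s['gripper_force'])
a=np.deg2rad(-2.2);L=np.array([[np.cos(a),np.sin(a)],[-np.sin(a),np.cos(a)]])
pp=[]
for n in('wrist','scene','side'):
    im,d=imaging.snapshot(n); c=cloud(n,d); cv2.imwrite(f'pics/{n}5.png',im[:,:,::-1])
    q=np.dstack([(c[...,:2]-t[:2])@L.T,c[...,2]-t[2]-16.2])
    m=(d>0)&(abs(q[...,1])<25)&(abs(q[...,0])<30)&(abs(q[...,2])<38)
    p=q[m]; print(n,len(p))
    for lo in range(-38,38,8):
        k=p[(p[:,2]>=lo)&(p[:,2]<lo+8)]; print('  ',lo+4,len(k),np.percentile(k[:,0],[5,50,95]).round(1) if len(k)>3 else '')
E
python3 lid.py
python3 - <<'E'
import cv2
a=cv2.imread('pics/scene5.png');cv2.imwrite('pics/sc5.png',cv2.resize(a[110:320,220:420],(571,600)))
E
```

```text
t: 18.5
tcp_pos: [442.0, 334.5, 191.1]
ee_rot: [0.0, 0.021, 1.0, 0.0]
force: [1.3, -0.3, -0.8]
opening: 71.1
gripper_force: 20.0
t: 19.5
tcp_pos: [576.1, 145.3, 190.2]
ee_rot: [-0.0, 0.018, 1.0, -0.0]
force: [0.9, 0.3, -0.3]
opening: 71.3
gripper_force: 20.0
[576.11601218 145.34132601 190.1718248 ] [-9.08499165e-05  1.84635130e-02  9.99829530e-01 -4.68651491e-05] 71.26517964128728 19.999944269657135
wrist 4141
   -34 0 
   -26 81 [8.7 9.1 9.5]
   -18 99 [4.9 5.3 5.8]
   -10 103 [1.6 1.9 2.5]
   -2 161 [-1.6 -1.  13.7]
   6 150 [-6.  -3.8  8.5]
   14 419 [-9.1 -6.3  6. ]
   22 424 [-12.  -10.6  -4.2]
   30 2523 [-14.3 -10.9  -6.6]
   38 181 [-11.3  -9.   -7.8]
scene 353
   -34 4 [18.9 18.9 20.4]
   -26 37 [14.4 18.2 20.4]
   -18 42 [13.  15.8 18.3]
   -10 21 [10.6 16.5 19.6]
   -2 51 [ 7.4 16.6 19.4]
   6 58 [ 3.1 12.1 16.5]
   14 60 [-0.7  4.7 12.2]
   22 58 [-3.5 -0.5  8.9]
   30 22 [-5.2 -4.1 -1.5]
   38 0 
side 11
   -34 1 
   -26 4 [13.8 14.8 15.8]
   -18 0 
   -10 4 [14.8 15.3 16.5]
   -2 2 
   6 0 
   14 0 
   22 0 
   30 0 
   38 0
```

View pics/sc5.png

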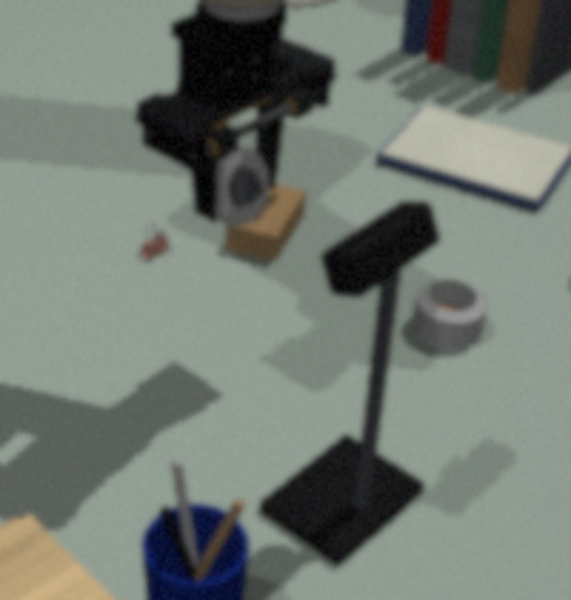

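Scene crop: lid hangs in the gripper at (243,185), inside facing the camera, tilted back ~23°; camera untouched. Final approach of about 5 cm forward, 7 cm sideways.

```bash
python3 -m creep '[{"tx":-0.6,"ty":-0.9,"tz":0,"yaw":0,"grip":6.5},{"tx":-1,"ty":-1.4,"tz":0,"yaw":0,"grip":6.5},{"tx":-1,"ty":-1.4,"tz":0,"yaw":0,"grip":6.5},{"tx":-1,"ty":-1.4,"tz":0,"yaw":0,"grip":6.5},{"tx":-1,"ty":-1.2,"tz":0,"yaw":0,"grip":6.5},{"tx":-0.5,"ty":-0.6,"tz":0,"yaw":0,"grip":6.5},{"tx":0,"ty":0,"tz":0,"yaw":0,"grip":6.5},{"tx":0,"ty":0,"tz":0,"yaw":0,"grip":6.5}]' 20
python3 lid.py
python3 - <<'E'
from h import *
for n in('scene','side'):
    im=cv2.imread(f'pics/{n}5.png'); 
    _,d=imaging.snapshot(n); c=cloud(n,d); X,Y,Z=np.moveaxis(c,-1,0)
    m=(d>0)&(X>735)&(X<830)&(Y<150)&(Y>-20)
    for a,b in((8,20),(240,310)):
        p=c[m&(Z>a)&(Z<b)]; print(n,len(p),cv2.minAreaRect(p[:,:2].astype(np.float32)),p.min(0),p.max(0))
a=cv2.imread('pics/scene5.png')[150:380,110:400]; cv2.imwrite('pics/f.png',cv2.resize(a,(750,595)))
E
```

```text
t: 20.65
tcp_pos: [623.4, 76.8, 190.1]
ee_rot: [-0.0, 0.019, 1.0, 0.0]
force: [-0.5, 0.0, -1.0]
opening: 71.5
gripper_force: 20.0
[623.43837128  76.84632328 190.06908933] [-1.52304048e-04  1.87613928e-02  9.99823974e-01  8.73921341e-05] 71.52159941569793 19.999927282333374
wrist 4141
   -34 0 
   -26 82 [7.8 8.3 8.6]
   -18 100 [4.1 4.6 5. ]
   -10 105 [0.8 1.2 1.6]
   -2 163 [-2.2 -1.6 13.1]
   6 142 [-5.3 -4.6  7.7]
   14 420 [-9.8 -6.9  5.3]
   22 405 [-12.5 -11.2  -4.8]
   30 2501 [-14.9 -11.6  -7.2]
   38 223 [-12.2  -9.8  -8.4]
scene 391
   -34 4 [17.3 17.9 18.9]
   -26 36 [14.6 17.3 19.7]
   -18 52 [12.6 14.8 18.1]
   -10 28 [ 8.6 12.9 19.3]
   -2 60 [ 6.4 15.4 18.8]
   6 65 [ 2.2 11.  15. ]
   14 67 [-1.   3.4 11.3]
   22 62 [-4.5 -1.1  7.4]
   30 17 [-6.5 -4.4 -1.8]
   38 0 
side 7
   -34 1 
   -26 2 
   -18 0 
   -10 4 [14.7 15.  16.9]
   -2 0 
   6 0 
   14 0 
   22 0 
   30 0 
   38 0 
scene 1161 ((777.0054931640625, 66.21566772460938), (121.2702407836914, 87.4129409790039), 87.3065414428711) [735.04714222   4.29005847   8.02920993] [823.05860171 128.40423317  19.89847028]
scene 868 ((780.4707641601562, 66.12754821777344), (101.53030395507812, 46.939247131347656), 89.62134552001953) [757.00095433  15.30260978 240.73983957] [804.13623676 116.78658748 300.88038658]
side 893 ((774.681640625, 70.27925109863281), (123.03616333007812, 81.93682861328125), 87.6202621459961) [735.01677707   8.66297672   8.03418493] [817.53796623 132.58182474  18.47843113]
side 570 ((774.6245727539062, 72.59628295898438), (99.86260986328125, 36.83335494995117), 81.50623321533203) [755.72840642  22.41233175 258.64917868] [799.74482292 121.46318067 298.42867573]
```

View pics/f.png

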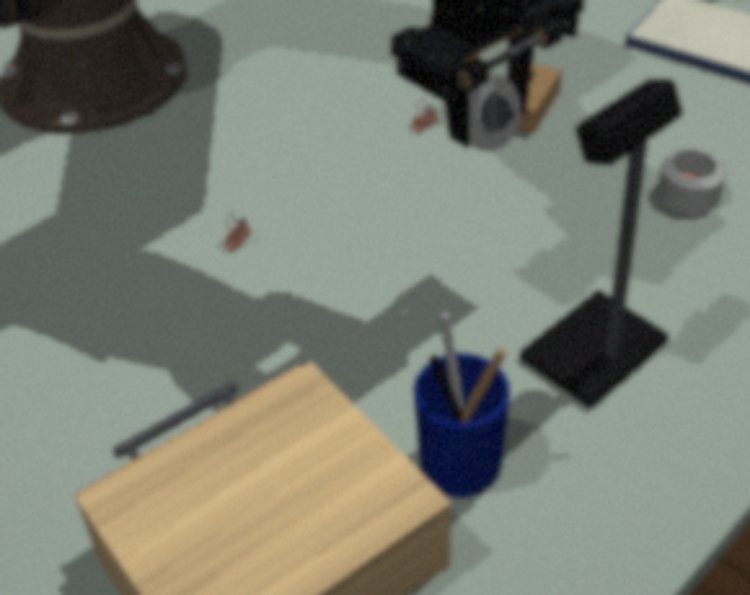

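The lid, at (495,112) in the crop, faces the lens about 2–3 mm from the target. The drawer at lower left is flush. Handing in.

```bash
python3 -c "
from cell import ticket
print(ticket.sign_off())"
```

```text
the job is handed in; nothing more can be done
None
```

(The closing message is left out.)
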